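# Find the concealed catch of the stone case

### The arm

A 6-joint arm with a two-finger parallel gripper is mounted at the origin on a cart in front of the work surface, level with it; the furniture and walls round the work are solid. World frame = base frame: x ahead of the robot, y to its left, z up, the work surface at z = 0. Lengths are in mm, angles in rad, forces in N, time in s.
With the tool pointing down it reaches from about 300 to 775 mm from the base axis. Payload 14.6 kg.
Tool frame: the origin (TCP) lies between the finger pads; the fingertips stand 8 mm ahead of it and the grasp point (between the pads) lies 11 mm behind it; y points along the fingers, x is the direction in which the jaws open and shut, and the axes are right-handed (so a half turn about y gives the same grasp; the last joint's range is limited). The gripper opens to 94 mm and grips with 3 to 60 N. Pads are 16 mm wide; open, the fingers measure 119 mm over their backs; the gripper's body (75 mm by 177 mm) begins 78 mm behind the grasp point.
Start: joints at [-1.333, 0.3, 1.521, -0, 1.321, -0.067], TCP at [165.049, -524.641, 213.446] pointing down, gripper open.
Joint ranges: [-3.03, 3.03], [-0.79, 2.21], [0.23, 2.52], [-1.04, 4.18], [0, 3.07], [-2.55, 2.55]. Speed limits (rad/s): [2.22, 2.22, 2.57, 3.14, 3.14, 3.14].

### API

Orientations are given as [roll, pitch, yaw] about the fixed x, y, z axes, in that order (R = Rz(yaw) Ry(pitch) Rx(roll)).
In Python, from cell import read_state, imaging, order gives the robot as it stands. The module is installed in compiled form; this text tells all that it offers.
- The arm moves only by the shell command python3 -m handwheel 'ROWS' [FORCE]. ROWS is JSON, a list that holds one entry, the list of rows, each a list of 7 numbers: the shift along the tool's x, y, z in mm, then the turn, a rotation vector about the tool's x, y, z in degrees, then the opening, from -1 (shut) to 1 (fully open), so that 0 is half open. A call has 1 to 5 rows; each row is the pose to reach, as a shift and turn from the pose measured when the call began, along the tool's axes at that moment; what a row does not reach only later rows make up. A row lasts 1/12 s, in which the tool goes at most 41.7 mm and 7.16 degrees, less where a joint would pass 70% of its speed; a pose out of reach is approached as far as the arm can. A call with a gripper value outside its range is refused whole. The fingers move at their own pace and stop on an object; FORCE is the grip in N (left out, the last holds). Time passes only in rows, so rows that repeat a pose let the fingers close. It gives the time, the measured TCP pose, the force and the opening at its end, in the units of the state.
- read_state(): the state, without advancing time (a new reading comes with each control period).
- imaging.camera(name): name is "scene" or "top" or "wrist"; returns (picture, depth): 420x560x3 uint8, red, green, blue; 420x560 float32, mm along the optical axis (not along the pixel's ray), 0 where there is no reading.
- imaging.get_calibration(name): a dict with "mtx" (3x3 intrinsics, pixels), "world_from_camera" (4x4, takes a point from camera to world coordinates); the wrist camera has in their place "hand_eye" (4x4, takes a point from camera to tool coordinates, whose origin is the TCP and whose axes are the tool frame's). Camera axes: x right, y down, z forward; pixel columns grow to the right and rows downward; lengths in mm; the calibration is good to about 2 mm. The wrist camera is an equidistant fisheye: a pixel r from the principal point sees the ray r / f radians off the axis. A picture is of the moment at which its call begins: read the wrist's pose just before it. get_calibration takes no time and is no camera call.
- order.sign_off(): hands the job in, once; it reports no verdict.
The state is a dict: "clock": time; "joints": joint angles; "qd": joint speeds; "effort": joint torques, N m; "eef_pos": TCP position; "eef_rot": TCP orientation; "wrist_force": force on the tool from outside, world axes, zero at the start; "moment": the same for the moment, N m; "finger_gap": finger opening in mm.
Only numpy, scipy, OpenCV 4.12 (cv2) and the standard library are available. Lean on these libraries where they do the work, as an engineer would, in place of code of your own. Each camera call takes 0.05 s, during which the arm holds its last target.

### The job

One of the six pale square inlays in the top of the wooden stone case is a hidden push button. Feel across them with the fingertips, pressing each gently and never hard, find the one that gives and press it in until the tray springs out of the front by itself, then take the hand away. Do not touch the tray, and leave the things round the case where they stand; nothing is to be picked up.

Things in the scene. Friction and masses are not known exactly. Their poses are not given: they have to be found in the camera images.
- case: dark wooden case fixed to the bench, 134 mm (x) by 194 mm (y), 70 mm tall, turned by up to 0.25 rad; origin at the centre of its underside on the bench, x to its back, y to its left, z up; its front (-x) faces the robot
- panel (a point): centre of the case's flat top, 70 mm above the case's origin, same axes. The top has six square recesses 40 mm wide, 2 mm deep, centred at x = -25 and +25, y = -50, 0 and +50 mm from here, each filled by a pale inlay (face 2 mm below the top). All look alike; five lie on firm cork (1 mm give at 6 N, 2 mm at 12 N), one (any of the six) is the button
- catch (a joint): how far the hidden button is pressed in: 0 at rest, 0.009 m at its stop; a spring pushes it back up. It starts to give at about 2 N, frees the tray at about 4 mm (4.5 N) and bottoms at 9 mm (7.5 N); one press of 6 to 7 N is enough
- tray (a joint): how far the tray stands out of the case's front: 0 shut and latched, 0.028 m fully out; once freed a spring drives it out by itself in about 0.5 s
- tray_front (a point): centre of the outer face of the tray's wooden front (172 mm wide, 30 mm tall, no handle): 65 mm in front of the case's origin and 24.5 mm above the bench when shut; moves with the tray
- gem_box_1: round clear gem box with a brown stone, 44 mm across, 20 tall, loose, left of the case; origin at the centre of its underside
- film_can: black canister with grey cap, 34 mm across, 51 tall, loose, left of the case; origin at the centre of its underside
- gem_box_2: round clear gem box with a pale green stone, 38 mm across, 20 tall, loose, right of the case; origin at the centre of its underside
- powder_jar_3: squat white tub with red lid, 62 mm across, 38 tall, loose, behind and right of the case; origin at the centre of its underside
- whetstone: two-coloured dressing stone 34x90x21 mm, loose, behind and right of the case; origin at the centre of its underside

How it is judged:
By the outcome, as a careful person would: the job done as asked, in the order asked, and still so for the second after the job is handed in, with the robot touching nothing.
It also fails if it takes over 58 s, if anything falls off the work surface, if the arm or the gripper's body presses on something with over 40 N, if the wrist force passes 120 N, or if a joint passes its speed limit or range.

## Working session

There is one attempt and no reset: what is moved stays moved. The work goes in short steps, Python scripts to look and compute and a shell command to move; the robot and the scene stay as the last step left them, time stands still between calls to the robot, and variables do not carry over. Pictures are saved under pics/ and viewed, and the job is handed in when it is done.

```bash
mkdir -p pics
python3 - <<'E'
from cell import read_state, imaging, order
import cv2, numpy as np
print(read_state())
for n in ["scene","top"]:
    p,d=imaging.camera(n); cv2.imwrite(f"pics/{n}0.png",p[:,:,::-1]); np.save(f"pics/{n}0.npy",d)
    c=imaging.get_calibration(n); print(n,c)
E
```

```text
{'clock': 0.0, 'joints': array([-1.33260304e+00,  3.00462758e-01,  1.52156453e+00,  4.01310590e-05,
        1.32068148e+00, -6.66126820e-02]), 'qd': array([-0.00109664,  0.00058157,  0.00235555,  0.00028747,  0.00093635,
        0.00134288]), 'effort': array([ 2.77503794e-03, -5.31803370e+01, -3.52734661e+01,  7.09142187e-02,
        2.44354480e-02, -1.05871582e-04]), 'eef_pos': array([ 165.00265742, -524.41257435,  212.8978981 ]), 'eef_rot': array([-1.57068325e+00,  1.11104894e-03, -1.26600025e+00]), 'wrist_force': array([ 0.11352617, -0.425067  ,  0.35121557]), 'moment': array([-0.0158368 ,  0.02995458,  0.00373686]), 'finger_gap': 93.72736386499756}
scene {'mtx': array([[467.58717985,   0.        , 280.99949643],
       [  0.        , 467.58717985, 214.25909791],
       [  0.        ,   0.        ,   1.        ]]), 'world_from_camera': array([[-5.65279588e-01, -5.85457786e-01,  5.81118033e-01,
        -2.91947401e+01],
       [-8.24829219e-01,  4.10351029e-01, -3.88932890e-01,
         2.69805352e+02],
       [-1.07585941e-02, -6.99178957e-01, -7.14865749e-01,
         7.91748761e+02],
       [ 0.00000000e+00,  0.00000000e+00,  0.00000000e+00,
         1.00000000e+00]])}
top {'mtx': array([[413.58205139,   0.        , 277.95447141],
       [  0.        , 413.58205139, 212.86839977],
       [  0.        ,   0.        ,   1.        ]]), 'world_from_camera': array([[-1.65358056e-02, -9.89205285e-01,  1.45600383e-01,
         4.21053892e+02],
       [-9.99837121e-01,  1.74123486e-02,  4.74775509e-03,
        -1.24270223e+02],
       [-7.23174904e-03, -1.45498159e-01, -9.89332092e-01,
         9.29542806e+02],
       [ 0.00000000e+00,  0.00000000e+00,  0.00000000e+00,
         1.00000000e+00]])}
```

View pics/scene0.png

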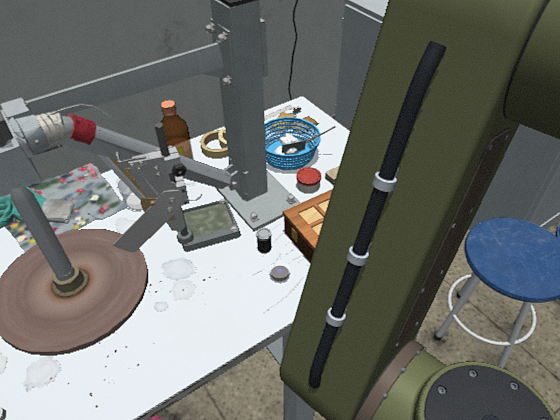

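View pics/top0.png

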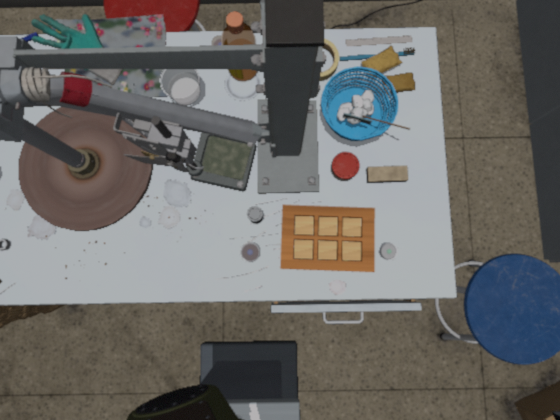

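```bash
cat > h.py <<'E'
import numpy as np, cv2
from cell import read_state, imaging, order
def ray(n,uv,z):
    c=imaging.get_calibration(n);K=c["mtx"];T=c["world_from_camera"]
    uv=np.atleast_2d(np.array(uv,float)); d=np.c_[(uv-K[:2,2])/K[0,0],np.ones(len(uv))]@T[:3,:3].T
    return T[:3,3]+d*((z-T[2,3])/d[:,2])[:,None]
def cloud(n,d):
    c=imaging.get_calibration(n);K=c["mtx"];T=c["world_from_camera"]
    v,u=np.mgrid[:d.shape[0],:d.shape[1]]
    P=np.stack([(u-K[0,2])/K[0,0]*d,(v-K[1,2])/K[1,1]*d,d],-1)
    return P@T[:3,:3].T+T[:3,3]
E
python3 - <<'E'
from h import *
p=cv2.imread("pics/top0.png");d=np.load("pics/top0.npy")
P=cloud("top",d)
np.set_printoptions(precision=1,suppress=True)
hsv=cv2.cvtColor(p,cv2.COLOR_BGR2HSV)
roi=(P[...,2]>60)&(P[...,2]<80); roi[:195]=0; roi[280:]=0; roi[:,:275]=0; roi[:,385:]=0
ys,xs=np.nonzero(roi); r=cv2.minAreaRect(np.c_[xs,ys].astype(np.float32)); print(r, P[roi].mean(0))
r2=cv2.minAreaRect(P[roi][:,:2].astype(np.float32)); print("world rect",r2)
b=cv2.boxPoints(r);print(ray("top",b,70))
# pale inlays
for s in [(slice(195,280),slice(275,385))]:
    m=(hsv[...,2]>190)&(hsv[...,1]<190)&roi
n,l,st,ce=cv2.connectedComponentsWithStats(m.astype(np.uint8))
for i in range(1,n):
    if st[i,4]>80: print(ce[i],st[i,4],ray("top",ce[i],68)[0], P[l==i].mean(0))
for nm,uv,z in [("gb1",(250,252),20),("can",(256,214),51),("gb2",(388,250),20),("jar",(345,166),38),("whet",(387,174),21),("plate",(288,190),10)]: print(nm,ray("top",uv,z))
# tall things near
for (u,v) in [(290,60),(290,120),(290,150),(275,150),(315,150),(200,115),(250,130),(150,60),(345,318),(345,308)]: print((u,v),P[v,u])
cv2.imwrite("pics/topz.png",cv2.resize(p[140:340,220:430],None,fx=3.8,fy=3,interpolation=cv2.INTER_CUBIC))
E
```

```text
((327.2725830078125, 237.59561157226562), (93.70293426513672, 64.37553405761719), 1.9749339818954468) [ 494.  -221.5   70. ]
world rect ((494.8980712890625, -220.96661376953125), (192.9992218017578, 134.695556640625), 87.01473236083984)
[[ 432.4 -121.1   70. ]
 [ 566.7 -128.1   70. ]
 [ 556.3 -324.7   70. ]
 [ 422.6 -313.4   70. ]]
gb1 [[469.2 -57.2  20. ]]
can [[548.7 -72.9  51. ]]
gb2 [[ 468.5 -359.5   20. ]]
jar [[ 654.5 -270.1   38. ]]
whet [[ 638.7 -366.4   21. ]]
plate [[ 608.3 -143.5   10. ]]
(290, 60) [ 691.3 -140.6  434.5]
(290, 120) [ 691.5 -145.1  224.8]
(290, 150) [ 689.6 -148.8   50.2]
(275, 150) [ 685.3 -116.    66.4]
(315, 150) [ 700.1 -207.1   12.4]
(200, 115) [716.4  21.6 194. ]
(250, 130) [715.8 -65.5 109.6]
(150, 60) [729.3  59.4 372.4]
(345, 318) [ 244.  -373.7 -746.6]
(345, 308) [ 341.9 -267.6  -27.9]
```

View pics/topz.png

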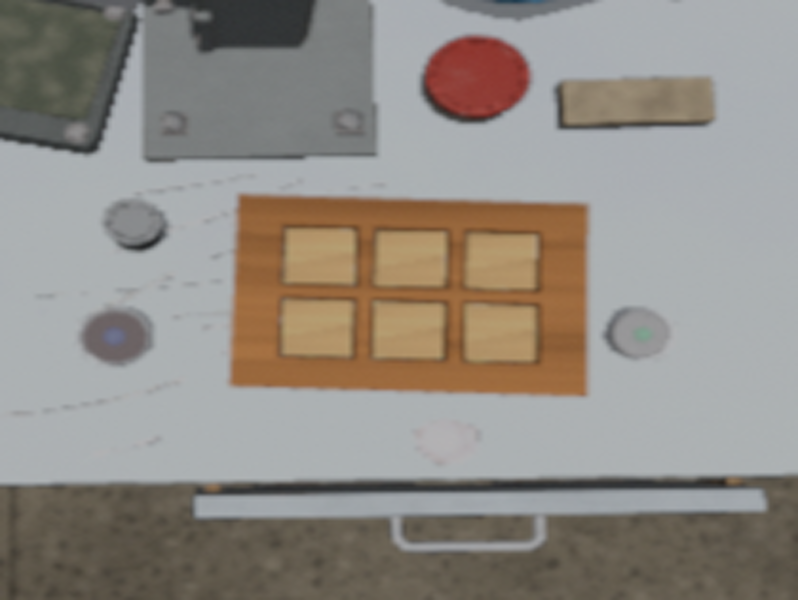

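```bash
cat >> h.py <<'E'
def case():
    z=np.array([(317,327),(409,330),(501,333),(319,257),(411,259),(502,262)],float)
    uv=np.c_[220+z[:,0]/3.8,140+z[:,1]/3]
    W=ray("top",uv,68)[:,:2]
    L=np.array([(-25,50),(-25,0),(-25,-50),(25,50),(25,0),(25,-50)],float)
    c=W.mean(0); H=L.T@(W-c); a=np.arctan2(H[0,1]-H[1,0],H[0,0]+H[1,1])
    R=np.array([[np.cos(a),-np.sin(a)],[np.sin(a),np.cos(a)]])
    return W,c+L@R.T,a
def tool_shift(target):
    from scipy.spatial.transform import Rotation as Ro
    s=read_state(); R=Ro.from_euler("xyz",s["eef_rot"]).as_matrix()
    return R.T@(np.array(target)-s["eef_pos"]), s
E
python3 - <<'E'
from h import *
np.set_printoptions(precision=2,suppress=True)
W,F,a=case(); print(W,F,a)
print(tool_shift([*F[2],213])[0])
E
```

```text
[[ 471.04 -171.79]
 [ 468.12 -221.98]
 [ 465.2  -272.09]
 [ 519.79 -174.14]
 [ 517.51 -224.76]
 [ 514.53 -274.74]] [[ 470.46 -171.96]
 [ 467.73 -221.89]
 [ 465.01 -271.81]
 [ 520.38 -174.69]
 [ 517.66 -224.61]
 [ 514.94 -274.54]] -0.05451643727156832
[-150.96    0.12  362.  ]
```

```bash
python3 -m handwheel '[[[-75,0,180,0,10,0,-1],[-151,0,362,0,20.6,0,-1],[-151,0,362,0,20.6,0,-1],[-151,0,362,0,20.6,0,-1],[-151,0,362,0,20.6,0,-1]]]' 10
python3 - <<'E'
from h import *
np.set_printoptions(precision=2,suppress=True)
W,F,a=case(); d,s=tool_shift([*F[2],160]); print(d,s)
E
```

```text
clock: 0.52
eef_pos: [318.2, -395.2, 213.1]
eef_rot: [-1.571, 0.001, -1.628]
wrist_force: [1.2, -1.3, -0.2]
finger_gap: 64.0
[-131.45   53.19  139.61] {'clock': 0.5167, 'joints': array([-0.97,  0.21,  1.64,  0.  ,  1.3 ,  0.66]), 'qd': array([ 0.98, -0.06,  0.08,  0.  , -0.02,  0.93]), 'effort': array([ -8.78, -48.42, -34.2 ,   0.02,   0.12,  -1.34]), 'eef_pos': array([ 318.16, -395.17,  213.09]), 'eef_rot': array([-1.57,  0.  , -1.63]), 'wrist_force': array([ 1.23, -1.3 , -0.24]), 'moment': array([-0.02,  0.  , -0.  ]), 'finger_gap': 64.01259664992065}
```

```bash
python3 -m handwheel '[[[-131,53,139,0,0,0,-1],[-131,53,139,0,0,0,-1],[-131,53,139,0,0,0,-1],[-131,53,139,0,0,0,-1],[-131,53,139,0,0,0,-1]]]'; python3 -m handwheel '[[[0,0,0,0,0,0,-1]]]';  python3 - <<'E'
from h import *
np.set_printoptions(precision=2,suppress=True)
W,F,a=case(); d,s=tool_shift([*F[2],90]); print(d,s)
for n in ["wrist","top"]:
    p,_=imaging.camera(n); cv2.imwrite(f"pics/{n}1.png",p[:,:,::-1])
E
```

```text
clock: 0.93
eef_pos: [465.8, -269.9, 159.1]
eef_rot: [-1.572, 0.002, -1.627]
wrist_force: [1.4, 0.2, -0.7]
finger_gap: 30.5
clock: 1.02
eef_pos: [468.2, -266.2, 157.1]
eef_rot: [-1.574, 0.004, -1.623]
wrist_force: [-0.6, -1.0, 0.2]
finger_gap: 23.7
[ 6.02 67.12 -2.68] {'clock': 1.0167, 'joints': array([-0.59,  0.33,  1.62,  0.  ,  1.2 ,  1.04]), 'qd': array([-0.03, -0.02,  0.02, -0.01,  0.01, -0.04]), 'effort': array([  1.55, -53.06, -34.53,   0.1 ,  -0.32,   1.07]), 'eef_pos': array([ 468.2 , -266.2 ,  157.13]), 'eef_rot': array([-1.57,  0.  , -1.62]), 'wrist_force': array([-0.6 , -0.96,  0.23]), 'moment': array([-0.01,  0.04, -0.02]), 'finger_gap': 23.685855572574116}
```

View pics/wrist1.png

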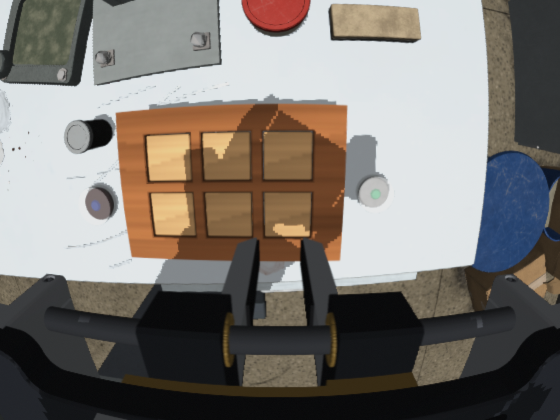

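View pics/top1.png

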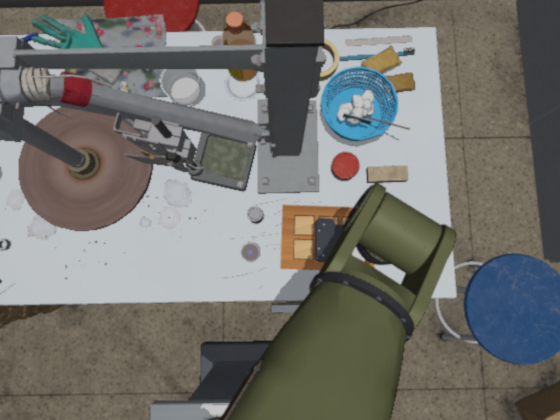

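Run:
```python
from h import *
from scipy.spatial.transform import Rotation as Ro
np.set_printoptions(precision=2,suppress=True)
c=imaging.get_calibration("wrist");K=c["mtx"];E=c["hand_eye"];s=read_state();R=Ro.from_euler("xyz",s["eef_rot"]).as_matrix()
print(K,s["eef_pos"],s["finger_gap"])
uv=np.array([(173,214),(229,215),(288,215),(169,157),(227,156),(288,155)],float)
q=uv-K[:2,2]; r=np.hypot(*q.T); th=r/K[0,0]
d=np.c_[q/r[:,None]*np.sin(th)[:,None],np.cos(th)]
o=R@E[:3,3]+s["eef_pos"]; D=d@E[:3,:3].T@R.T
W=o+D*((68-o[2])/D[:,2])[:,None]; print(W, W.mean(0))
print(W[:,:2]-case()[1])
```

```text
[[325.19   0.   279.46]
 [  0.   325.19 205.21]
 [  0.     0.     1.  ]] [ 466.14 -268.91  158.39] 16.31225652134544
[[ 469.26 -175.3    68.  ]
 [ 466.   -225.39   68.  ]
 [ 463.47 -275.4    68.  ]
 [ 519.26 -178.41   68.  ]
 [ 516.23 -228.28   68.  ]
 [ 514.11 -277.75   68.  ]] [ 491.39 -226.75   68.  ]
[[-1.2  -3.34]
 [-1.74 -3.5 ]
 [-1.54 -3.58]
 [-1.13 -3.73]
 [-1.43 -3.67]
 [-0.82 -3.21]]
```

```bash
cat > w.py <<'E'
import sys
from h import *
np.set_printoptions(precision=2,suppress=True)
i=int(sys.argv[1]); z=float(sys.argv[2])
F=case()[1]+[-.2,-1.3]
d,s=tool_shift([*F[i],z]); print("shift",d,"pos",s["eef_pos"],"f",s["wrist_force"],"rot",s["eef_rot"],"gap",s["finger_gap"],"t",s["clock"])
E
python3 w.py 2 84
```

```text
shift [ 4.47 74.38 -0.9 ] pos [ 466.14 -268.91  158.39] f [-0.43 -0.32  0.46] rot [-1.57  0.   -1.62] gap 16.31225652134544 t 1.1167
```

```bash
python3 -m handwheel '[[[2,25,0,0,0,0,-1],[4,50,-1,0,0,0,-1],[4.5,65,-1,0,0,0,-1],[4.5,72,-1,0,0,0,-1],[4.5,74,-1,0,0,0,-1]]]';python3 -m handwheel '[[[0,0,0,0,0,0,-1],[0,0,0,0,0,0,-1],[0,0,0,0,0,0,-1]]]'; python3 w.py 2 78
```

```text
clock: 1.53
eef_pos: [463.8, -273.8, 83.7]
eef_rot: [-1.575, 0.003, -1.626]
wrist_force: [0.7, 0.4, 0.3]
finger_gap: 0.5
clock: 1.78
eef_pos: [464.0, -274.3, 84.8]
eef_rot: [-1.573, 0.002, -1.626]
wrist_force: [0.2, -0.2, -0.1]
finger_gap: 0.7
shift [-1.21  6.84  0.72] pos [ 464.04 -274.3    84.83] f [ 0.23 -0.17 -0.14] rot [-1.57  0.   -1.63] gap 0.7167189433300114 t 1.7833
```

```bash
python3 -m handwheel '[[[-0.5,3,0.3,0,0,0,-1],[-1,6,0.6,0,0,0,-1],[-1,6.5,0.6,0,0,0,-1],[-1,6.5,0.6,0,0,0,-1],[-1,6.5,0.6,0,0,0,-1]]]'; python3 w.py 2 76
python3 -m handwheel '[[[0,1,0,0,0,0,-1],[0,1,0,0,0,0,-1],[0,1,0,0,0,0,-1],[0,1,0,0,0,0,-1]]]'; python3 w.py 2 76
```

```text
clock: 2.2
eef_pos: [464.7, -273.3, 78.3]
eef_rot: [-1.573, 0.002, -1.626]
wrist_force: [-0.5, -0.4, -0.2]
finger_gap: 0.5
shift [-0.16  2.32  0.12] pos [ 464.69 -273.27   78.32] f [-0.47 -0.4  -0.19] rot [-1.57  0.   -1.63] gap 0.5265984218386763 t 2.2
clock: 2.53
eef_pos: [464.7, -273.3, 77.3]
eef_rot: [-1.573, 0.002, -1.626]
wrist_force: [-0.0, -0.5, -0.2]
finger_gap: 0.4
shift [-0.16  1.35  0.1 ] pos [ 464.71 -273.27   77.35] f [-0.   -0.53 -0.17] rot [-1.57  0.   -1.63] gap 0.3978799416584847 t 2.5333
```

```bash
python3 -m handwheel '[[[0,0.7,0,0,0,0,-1],[0,0.7,0,0,0,0,-1],[0,0.7,0,0,0,0,-1]]]'; 
python3 -m handwheel '[[[0,0.5,0,0,0,0,-1],[0,0.5,0,0,0,0,-1],[0,0.5,0,0,0,0,-1]]]'; python3 w.py 2 76
```

```text
clock: 2.78
eef_pos: [464.7, -273.2, 76.6]
eef_rot: [-1.573, 0.003, -1.626]
wrist_force: [0.2, 0.2, -0.2]
finger_gap: 0.5
clock: 3.03
eef_pos: [464.7, -273.3, 76.1]
eef_rot: [-1.573, 0.002, -1.626]
wrist_force: [-0.1, 0.6, 0.4]
finger_gap: 0.9
shift [-0.17  0.14  0.08] pos [ 464.72 -273.28   76.14] f [-0.06  0.6   0.37] rot [-1.57  0.   -1.63] gap 0.8923981831061301 t 3.0333
```

```bash
python3 -m handwheel '[[[0,0.5,0,0,0,0,-1],[0,0.5,0,0,0,0,-1],[0,0.5,0,0,0,0,-1]]]'; python3 w.py 2 76
```

```text
clock: 3.28
eef_pos: [464.8, -273.3, 75.8]
eef_rot: [-1.573, 0.002, -1.626]
wrist_force: [-0.4, 1.0, 3.1]
finger_gap: 0.6
shift [-0.17 -0.23  0.05] pos [ 464.75 -273.28   75.77] f [-0.39  1.01  3.1 ] rot [-1.57  0.   -1.63] gap 0.6013419435142464 t 3.2833
```

```bash
python3 -m handwheel '[[[0,0.4,0,0,0,0,-1],[0,0.4,0,0,0,0,-1],[0,0.4,0,0,0,0,-1]]]'; python3 w.py 2 79
```

```text
clock: 3.53
eef_pos: [464.8, -273.3, 75.5]
eef_rot: [-1.573, 0.002, -1.626]
wrist_force: [-1.1, 0.8, 3.9]
finger_gap: 0.6
shift [-0.19 -3.51  0.04] pos [ 464.75 -273.29   75.49] f [-1.11  0.84  3.92] rot [-1.57  0.   -1.63] gap 0.5512127340925681 t 3.5333
```

```bash
python3 -m handwheel '[[[0,-8.5,0,0,0,0,-1],[-15,-8.5,0,0,0,0,-1],[-35,-8.5,0,0,0,0,-1],[-48,-8.5,0,0,0,0,-1],[-50,-8.5,0,0,0,0,-1]]]'; python3 -m handwheel '[[[0,0,0,0,0,0,-1],[0,0,0,0,0,0,-1],[0,0,0,0,0,0,-1]]]'; python3 w.py 1 77
```

```text
clock: 3.95
eef_pos: [467.6, -221.2, 84.2]
eef_rot: [-1.573, 0.003, -1.624]
wrist_force: [-0.6, -0.9, -0.0]
finger_gap: 0.2
clock: 4.2
eef_pos: [467.7, -221.6, 84.2]
eef_rot: [-1.573, 0.002, -1.624]
wrist_force: [0.2, 0.6, 0.7]
finger_gap: 0.2
shift [ 1.65  7.24 -0.03] pos [ 467.67 -221.57   84.24] f [0.22 0.62 0.71] rot [-1.57  0.   -1.62] gap 0.19700161838441374 t 4.2
```

Same approach for the middle front inlay: down to 77, then to about 75.6.

```bash
python3 -m handwheel '[[[1,3,0,0,0,0,-1],[1.5,6,0,0,0,0,-1],[1.6,7.2,0,0,0,0,-1],[1.6,7.2,0,0,0,0,-1],[1.6,7.2,0,0,0,0,-1]]]'; python3 w.py 1 75.6
```

```text
clock: 4.62
eef_pos: [467.5, -223.3, 76.9]
eef_rot: [-1.573, 0.003, -1.625]
wrist_force: [-0.4, 0.3, -0.3]
finger_gap: 0.5
shift [-0.09  1.26  0.06] pos [ 467.47 -223.28   76.86] f [-0.38  0.33 -0.33] rot [-1.57  0.   -1.62] gap 0.49521760364167783 t 4.6167
```

```bash
python3 -m handwheel '[[[0,0.6,0,0,0,0,-1],[0,1,0,0,0,0,-1],[0,1.3,0,0,0,0,-1],[0,1.3,0,0,0,0,-1],[0,1.3,0,0,0,0,-1]]]'; python3 w.py 1 75.6
```

```text
clock: 5.03
eef_pos: [467.6, -223.4, 75.8]
eef_rot: [-1.573, 0.002, -1.625]
wrist_force: [-1.7, -0.2, 3.0]
finger_gap: 0.9
shift [-0.17  0.17 -0.03] pos [ 467.55 -223.36   75.77] f [-1.65 -0.21  3.01] rot [-1.57  0.   -1.62] gap 0.9499677311020799 t 5.0333
```

```bash
python3 -m handwheel '[[[0,0.5,0,0,0,0,-1],[0,0.5,0,0,0,0,-1],[0,0.5,0,0,0,0,-1],[0,0.5,0,0,0,0,-1]]]'; python3 w.py 1 75.6
```

```text
clock: 5.37
eef_pos: [467.6, -223.4, 75.4]
eef_rot: [-1.573, 0.002, -1.625]
wrist_force: [-2.6, 0.3, 5.8]
finger_gap: 0.7
shift [-0.19 -0.2  -0.06] pos [ 467.59 -223.39   75.4 ] f [-2.62  0.31  5.79] rot [-1.57  0.   -1.62] gap 0.7375978472664683 t 5.3667
```

```bash
python3 -m handwheel '[[[0,-8.5,0,0,0,0,-1],[-15,-8.5,0,0,0,0,-1],[-35,-8.5,0,0,0,0,-1],[-48,-8.5,0,0,0,0,-1],[-50,-8.5,0,0,0,0,-1]]]'; python3 -m handwheel '[[[0,0,0,0,0,0,-1],[0,0,0,0,0,0,-1],[0,0,0,0,0,0,-1]]]'; python3 w.py 0 77
```

```text
clock: 5.78
eef_pos: [470.3, -171.8, 84.2]
eef_rot: [-1.573, 0.003, -1.623]
wrist_force: [-1.0, -0.4, -0.1]
finger_gap: 0.1
clock: 6.03
eef_pos: [470.4, -172.3, 84.3]
eef_rot: [-1.573, 0.003, -1.623]
wrist_force: [-0.1, 0.1, -0.0]
finger_gap: 0.4
shift [ 0.95  7.29 -0.08] pos [ 470.41 -172.33   84.29] f [-0.13  0.12 -0.01] rot [-1.57  0.   -1.62] gap 0.3993307722675525 t 6.0333
```

```bash
python3 -m handwheel '[[[1,3,0,0,0,0,-1],[1,6,0,0,0,0,-1],[1,7.3,0,0,0,0,-1],[1,7.3,0,0,0,0,-1],[1,7.3,0,0,0,0,-1]]]'; python3 -m handwheel '[[[0,0.6,0,0,0,0,-1],[0,1,0,0,0,0,-1],[0,1.3,0,0,0,0,-1],[0,1.3,0,0,0,0,-1],[0,1.3,0,0,0,0,-1]]]'; python3 w.py 0 75.6
```

```text
clock: 6.45
eef_pos: [470.2, -173.4, 76.8]
eef_rot: [-1.573, 0.003, -1.623]
wrist_force: [-0.6, 0.3, -0.2]
finger_gap: 0.7
clock: 6.87
eef_pos: [470.3, -173.5, 75.7]
eef_rot: [-1.573, 0.002, -1.623]
wrist_force: [-1.0, -0.1, 3.1]
finger_gap: 0.4
shift [-0.2   0.1  -0.08] pos [ 470.33 -173.47   75.7 ] f [-1.   -0.07  3.1 ] rot [-1.57  0.   -1.62] gap 0.3597269005543646 t 6.8667
```

```bash
python3 -m handwheel '[[[0,0.5,0,0,0,0,-1],[0,0.5,0,0,0,0,-1],[0,0.5,0,0,0,0,-1],[0,0.5,0,0,0,0,-1]]]'; python3 w.py 3 84
```

```text
clock: 7.2
eef_pos: [470.4, -173.5, 75.4]
eef_rot: [-1.573, 0.002, -1.623]
wrist_force: [-2.2, 0.4, 4.6]
finger_gap: 0.4
shift [-0.11 -8.76 49.87] pos [ 470.36 -173.46   75.35] f [-2.18  0.4   4.65] rot [-1.57  0.   -1.62] gap 0.4351571372009367 t 7.2
```

```bash
python3 -m handwheel '[[[0,-8.5,0,0,0,0,-1],[0,-8.7,15,0,0,0,-1],[0,-8.7,35,0,0,0,-1],[0,-8.7,48,0,0,0,-1],[0,-8.7,50,0,0,0,-1]]]'; python3 -m handwheel '[[[0,0,0,0,0,0,-1],[0,0,0,0,0,0,-1],[0,0,0,0,0,0,-1]]]'; python3 w.py 3 77
```

```text
clock: 7.62
eef_pos: [521.8, -176.1, 84.3]
eef_rot: [-1.572, 0.002, -1.623]
wrist_force: [-0.1, 0.3, -1.4]
finger_gap: 0.3
clock: 7.87
eef_pos: [521.1, -176.1, 84.4]
eef_rot: [-1.573, 0.002, -1.623]
wrist_force: [-0.8, 0.9, -0.4]
finger_gap: 0.5
shift [-0.01  7.35 -0.93] pos [ 521.13 -176.06   84.35] f [-0.85  0.91 -0.45] rot [-1.57  0.   -1.62] gap 0.5354603854653113 t 7.8667
```

```bash
python3 -m handwheel '[[[0,3,-1,0,0,0,-1],[0,6,-1,0,0,0,-1],[0,7.3,-1,0,0,0,-1],[0,7.3,-1,0,0,0,-1],[0,7.3,-1,0,0,0,-1]]]'; python3 -m handwheel '[[[0,0.6,0,0,0,0,-1],[0,1,0,0,0,0,-1],[0,1.3,0,0,0,0,-1],[0,1.3,0,0,0,0,-1],[0,1.3,0,0,0,0,-1]]]'; python3 -m handwheel '[[[0,0.5,0,0,0,0,-1],[0,0.5,0,0,0,0,-1],[0,0.5,0,0,0,0,-1],[0,0.5,0,0,0,0,-1]]]'; python3 w.py 4 84
```

```text
clock: 8.28
eef_pos: [520.0, -176.0, 77.0]
eef_rot: [-1.573, 0.002, -1.623]
wrist_force: [0.2, 0.5, -0.8]
finger_gap: 0.5
clock: 8.7
eef_pos: [520.1, -176.0, 75.8]
eef_rot: [-1.573, 0.002, -1.623]
wrist_force: [-0.5, -0.5, 2.3]
finger_gap: 0.8
clock: 9.03
eef_pos: [520.1, -176.0, 75.5]
eef_rot: [-1.572, 0.002, -1.623]
wrist_force: [-2.1, 0.5, 5.0]
finger_gap: 0.4
shift [49.95 -8.66 -0.06] pos [ 520.11 -176.02   75.46] f [-2.05  0.54  4.99] rot [-1.57  0.   -1.62] gap 0.3978691417120387 t 9.0333
```

```bash
python3 -m handwheel '[[[0,-8.5,0,0,0,0,-1],[15,-8.7,0,0,0,0,-1],[35,-8.7,0,0,0,0,-1],[48,-8.7,0,0,0,0,-1],[50,-8.7,0,0,0,0,-1]]]'; python3 -m handwheel '[[[0,0,0,0,0,0,-1],[0,0,0,0,0,0,-1],[0,0,0,0,0,0,-1]]]'; python3 w.py 4 77
```

```text
clock: 9.45
eef_pos: [517.3, -227.7, 84.2]
eef_rot: [-1.572, 0.002, -1.625]
wrist_force: [-0.7, 1.2, 0.1]
finger_gap: 0.1
clock: 9.7
eef_pos: [517.4, -227.1, 84.2]
eef_rot: [-1.572, 0.002, -1.624]
wrist_force: [0.3, 0.2, -0.4]
finger_gap: 0.2
shift [-1.2   7.17  0.05] pos [ 517.35 -227.12   84.17] f [ 0.32  0.23 -0.43] rot [-1.57  0.   -1.62] gap 0.20861546676842013 t 9.7
```

```bash
python3 -m handwheel '[[[-1,3,0,0,0,0,-1],[-1,6,0,0,0,0,-1],[-1,7.2,0,0,0,0,-1],[-1,7.2,0,0,0,0,-1],[-1,7.2,0,0,0,0,-1]]]'; python3 -m handwheel '[[[0,0.6,0,0,0,0,-1],[0,1,0,0,0,0,-1],[0,1.3,0,0,0,0,-1],[0,1.3,0,0,0,0,-1],[0,1.3,0,0,0,0,-1]]]'; python3 -m handwheel '[[[0,0.5,0,0,0,0,-1],[0,0.5,0,0,0,0,-1],[0,0.5,0,0,0,0,-1],[0,0.5,0,0,0,0,-1]]]'; python3 w.py 5 84
```

```text
clock: 10.12
eef_pos: [517.4, -226.0, 76.8]
eef_rot: [-1.573, 0.002, -1.624]
wrist_force: [0.2, 0.7, 0.0]
finger_gap: 0.7
clock: 10.53
eef_pos: [517.5, -226.0, 75.7]
eef_rot: [-1.572, 0.002, -1.624]
wrist_force: [-0.3, 0.4, 3.4]
finger_gap: 0.4
clock: 10.87
eef_pos: [517.5, -226.0, 75.4]
eef_rot: [-1.572, 0.002, -1.624]
wrist_force: [-2.9, 0.9, 4.5]
finger_gap: 0.1
shift [49.89 -8.71 -0.1 ] pos [ 517.49 -226.01   75.4 ] f [-2.89  0.93  4.46] rot [-1.57  0.   -1.62] gap 0.11257157728912265 t 10.8667
```

```bash
python3 -m handwheel '[[[0,-8.5,0,0,0,0,-1],[15,-8.7,0,0,0,0,-1],[35,-8.7,0,0,0,0,-1],[48,-8.7,0,0,0,0,-1],[50,-8.7,0,0,0,0,-1]]]'; python3 -m handwheel '[[[0,0,0,0,0,0,-1],[0,0,0,0,0,0,-1],[0,0,0,0,0,0,-1]]]'; python3 w.py 5 77
```

```text
clock: 11.28
eef_pos: [514.4, -278.4, 84.0]
eef_rot: [-1.572, 0.002, -1.626]
wrist_force: [0.6, -0.6, 0.2]
finger_gap: 0.3
clock: 11.53
eef_pos: [514.4, -277.9, 83.8]
eef_rot: [-1.572, 0.002, -1.626]
wrist_force: [0.5, -1.2, -0.5]
finger_gap: 0.6
shift [-2.09  6.83  0.2 ] pos [ 514.43 -277.93   83.83] f [ 0.54 -1.18 -0.51] rot [-1.57  0.   -1.63] gap 0.6056176687845508 t 11.5333
```

```bash
python3 -m handwheel '[[[-1,3,0,0,0,0,-1],[-2,6,0,0,0,0,-1],[-2,6.8,0,0,0,0,-1],[-2,6.8,0,0,0,0,-1],[-2,6.8,0,0,0,0,-1]]]'; python3 -m handwheel '[[[0,0.6,0,0,0,0,-1],[0,1,0,0,0,0,-1],[0,1.3,0,0,0,0,-1],[0,1.3,0,0,0,0,-1],[0,1.3,0,0,0,0,-1]]]'; python3 -m handwheel '[[[0,0.5,0,0,0,0,-1],[0,0.5,0,0,0,0,-1],[0,0.5,0,0,0,0,-1],[0,0.5,0,0,0,0,-1]]]'; python3 w.py 5 72
```

```text
clock: 11.95
eef_pos: [514.5, -275.7, 77.0]
eef_rot: [-1.572, 0.002, -1.626]
wrist_force: [-0.1, 0.0, 0.4]
finger_gap: 0.2
clock: 12.37
eef_pos: [514.6, -275.7, 75.9]
eef_rot: [-1.572, 0.002, -1.626]
wrist_force: [-1.2, 1.7, 2.8]
finger_gap: 0.7
clock: 12.7
eef_pos: [514.6, -275.7, 75.4]
eef_rot: [-1.572, 0.002, -1.626]
wrist_force: [-1.0, 0.6, 2.9]
finger_gap: 0.6
shift [0.11 3.37 0.11] pos [ 514.64 -275.73   75.37] f [-0.98  0.56  2.94] rot [-1.57  0.   -1.63] gap 0.589397893716016 t 12.7
```

```bash
python3 -m handwheel '[[[0,0.7,0,0,0,0,-1],[0,0.7,0,0,0,0,-1],[0,0.7,0,0,0,0,-1],[0,0.7,0,0,0,0,-1]]]'; python3 w.py 5 70
```

```text
clock: 13.03
eef_pos: [514.6, -275.8, 74.6]
eef_rot: [-1.572, 0.002, -1.626]
wrist_force: [-0.9, 1.0, 2.7]
finger_gap: 0.2
shift [0.09 4.64 0.1 ] pos [ 514.65 -275.76   74.64] f [-0.92  1.03  2.71] rot [-1.57  0.   -1.63] gap 0.24893541598359165 t 13.0333
```

It gives at constant force (2.7 N): this is the button. I'll press it on to about 6 mm.

```bash
python3 -m handwheel '[[[0,1.5,0,0,0,0,-1],[0,3,0,0,0,0,-1],[0,4.2,0,0,0,0,-1],[0,4.8,0,0,0,0,-1],[0,4.8,0,0,0,0,-1]]]'; python3 -m handwheel '[[[0,0.6,0,0,0,0,-1],[0,0.6,0,0,0,0,-1],[0,0.6,0,0,0,0,-1],[0,0.6,0,0,0,0,-1]]]'; python3 w.py 5 70
python3 - <<'E'
from h import *
for n in ["scene","top"]:
    p,_=imaging.camera(n); cv2.imwrite(f"pics/{n}2.png",p[:,:,::-1])
E
```

```text
clock: 13.45
eef_pos: [514.7, -275.8, 69.8]
eef_rot: [-1.572, 0.002, -1.626]
wrist_force: [-1.1, 1.5, 5.9]
finger_gap: 0.3
clock: 13.78
eef_pos: [514.7, -275.8, 69.2]
eef_rot: [-1.572, 0.002, -1.626]
wrist_force: [-2.4, 1.7, 5.6]
finger_gap: 0.3
shift [ 0.06 -0.79  0.07] pos [ 514.67 -275.78   69.21] f [-2.38  1.69  5.64] rot [-1.57  0.   -1.63] gap 0.2523151528746164 t 13.7833
```

View pics/top2.png

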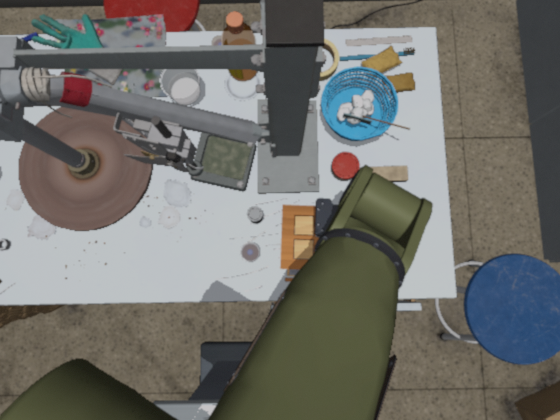

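The front edge just peeks out near (290,278) in this view, with the arm covering the rest. I'll lift off and check.

```bash
python3 -m handwheel '[[[0,-10,0,0,0,0,-1],[0,-35,0,0,0,0,-1],[0,-70,0,0,0,0,-1],[0,-100,0,0,0,0,-1],[0,-120,0,0,0,0,-1]]]'; python3 -m handwheel '[[[40,-20,-30,0,0,0,-1],[80,-20,-70,0,0,0,-1],[120,-20,-110,0,0,0,-1],[160,-20,-150,0,0,0,-1],[190,-20,-180,0,0,0,-1]]]';python3 -m handwheel '[[[30,0,-30,0,0,0,-1],[60,0,-60,0,0,0,-1],[80,0,-90,0,0,0,-1],[80,0,-90,0,0,0,-1],[80,0,-90,0,0,0,-1]]]'
python3 - <<'E'
from h import *
print(read_state())
for n in ["scene","top"]:
    p,d=imaging.camera(n); cv2.imwrite(f"pics/{n}3.png",p[:,:,::-1]); np.save(f"pics/{n}3.npy",d)
p=cv2.imread("pics/top3.png")
cv2.imwrite("pics/topz3.png",cv2.resize(p[140:340,220:430],None,fx=3.8,fy=3,interpolation=cv2.INTER_CUBIC))
E
```

```text
clock: 14.3
eef_pos: [515.2, -276.3, 192.7]
eef_rot: [-1.57, 0.0, -1.626]
wrist_force: [1.1, -0.4, 0.3]
finger_gap: 0.4
clock: 14.72
eef_pos: [366.3, -418.5, 212.7]
eef_rot: [-1.569, 0.0, -1.626]
wrist_force: [0.3, -0.5, -0.2]
finger_gap: 0.5
clock: 15.13
eef_pos: [270.4, -494.2, 212.7]
eef_rot: [-1.57, 0.0, -1.629]
wrist_force: [1.3, 1.1, 0.1]
finger_gap: 0.5
{'clock': 15.1333, 'joints': array([-1.13571756e+00,  3.29911029e-01,  1.48343514e+00,  1.22984735e-03,
        1.32783841e+00,  4.92914925e-01]), 'qd': array([ 0.06193298, -0.00384991,  0.00462621,  0.00665931, -0.00160948,
        0.01953284]), 'effort': array([-3.32517162e+00, -5.47097826e+01, -3.55853891e+01, -1.16476407e-01,
       -4.29785997e-02, -4.23727920e-01]), 'eef_pos': array([ 270.39299573, -494.18220108,  212.70586742]), 'eef_rot': array([-1.56955158e+00,  2.05578736e-04, -1.62892799e+00]), 'wrist_force': array([1.27610488, 1.0636307 , 0.05018671]), 'moment': array([-0.03370838,  0.01672421,  0.03195528]), 'finger_gap': 0.4506422027435115}
```

View pics/topz3.png

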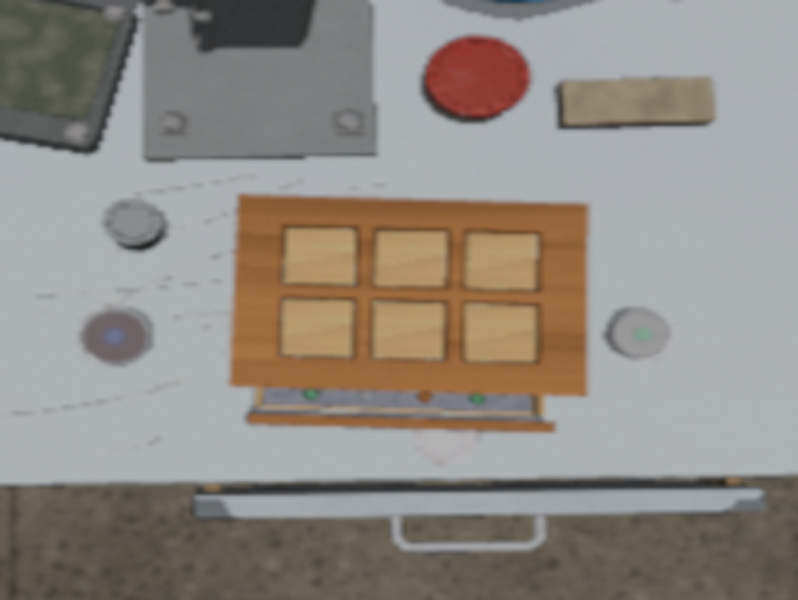

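The tray stands out in front (zoom rows 390–428, stones visible). The surrounding objects are at the same pixels as before.

```bash
python3 -m handwheel '[[[0,0,0,0,0,0,-1],[0,0,0,0,0,0,-1],[0,0,0,0,0,0,-1]]]'
python3 - <<'E'
from h import *
W=ray("top",[(220+250/3.8,140+421/3),(220+553/3.8,140+430/3)],39.5)[:,:2]
c=case()[1].mean(0);a=case()[2];print("tray front ahead of case centre",(W-c)@[np.cos(a),np.sin(a)])
p,d=imaging.camera("top"); q=cv2.imread("pics/top0.png")
df=cv2.absdiff(p[:,:,::-1].copy(),q).max(2)>40; df[:195]&=True
ys,xs=np.nonzero(df[:300,180:450]);print("changed px",xs.min()+180,xs.max()+180,ys.min(),ys.max())
order.sign_off()
E
```

```text
clock: 15.48
eef_pos: [273.3, -492.5, 212.8]
eef_rot: [-1.569, 0.0, -1.624]
wrist_force: [0.1, -0.4, -0.0]
finger_gap: 0.3
tray front ahead of case centre [-90.48703245 -90.3240229 ]
changed px 285 449 269 297
the job is handed in; nothing more can be done
```

The tray is out and the job is handed in, at about 15.5 s of the 58 s allowed. The hidden button was the back-right inlay.

- **Feeling:** I pressed each inlay with the closed fingertips. The other five were firm, giving only about 0.5–0.7 mm at 3.9–5.8 N. The back-right one kept giving at about 2.7 N.
- **Pressing:** I pressed the button in about 6.8 mm at 5.6–5.9 N, then lifted off and moved the hand well clear.
- **Tray:** The last top image puts its front about 90 mm ahead of the case centre. Fully out would be 93 mm, so this agrees within the calibration's 2 mm or so and my pixel reading.
- **Surroundings:** Nothing moved. Compared with the first top picture, pixels round the case changed only in image rows 269–297, where the tray now stands. That band runs on to the right edge of the area I compared (column 449), which I put down to the arm and did not look into. The can, gem boxes, tub and whetstone are at the same pixels as before.
- **Hand clear:** The wrist force was near zero at the end.
- **Disagreement:** The wrist and top cameras placed the case about 3.5 mm apart in y. I used a value in between, and it did not affect the pressing.

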